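# Change the copying bench over to the bishop template

## Robot

A 6-joint arm with a two-finger parallel gripper is mounted at the origin on the work surface. World frame = base frame: x ahead of the robot, y to its left, z up, the work surface at z = 0. Lengths are in m, angles in rad, forces in N, time in s.
With the tool pointing down it reaches from about 0.275 to 1 m from the base axis. Payload 8.4 kg.
Tool frame: the origin (TCP) lies between the finger pads, 19 mm behind the fingertips; this is the grasp point; z points along the fingers, y is the line along which they close (so a half turn about z gives the same grasp; the last joint's range is limited). The gripper opens to 85 mm and grips with 20 to 120 N. Pads are 22 mm wide; open, the fingers measure 114 mm over their backs; the gripper's body (76 mm by 85 mm) begins 54 mm behind the grasp point. The pads swing forward as they close: fully open they stand 13 mm farther back than shut.
Start: joints at [-1.23, 0.353, 1.633, -0, 1.155, -0.002], TCP at [0.21, -0.589, 0.25] pointing down, gripper open.
Joint ranges: [-2.63, 2.63], [-0.92, 2.1], [0.06, 2.66], [-1.3, 4.44], [0, 2.69], [-3.02, 3.02]. Speed limits (rad/s): [2.22, 2.22, 2.79, 3.14, 3.14, 3.14].

## Interface

Orientations are given as a unit quaternion [x, y, z, w].
In Python, from plant import * gives the robot as it stands. The module is installed in compiled form; this text tells all that it offers.
- The arm moves only by the tool arm_command, never from a script. Its argument "targets" is a list of rows, each a list of 7 numbers: the shift along the world's x, y, z in m, then the turn, a rotation vector about the world's x, y, z in rad, then the opening, from -1 (shut) to 1 (fully open). In form: [[x, y, z, wx, wy, wz, gripper], ...]. A call has 1 to 12 rows; each row shifts and turns the commanded pose from where the row before left it; what a row does not reach is not made up. A row lasts 1/10 s, in which the tool goes at most 50 mm and 8.59 degrees, less where a joint would pass 70% of its speed; a pose out of reach is approached as far as the arm can. A call with a gripper value outside its range is refused whole. The fingers move at their own pace and stop on an object; the grip force is fixed at half the most. Time passes only in rows, so rows that do not move let the fingers close. It gives the time, the measured TCP pose, the force, the opening and the grip force at its end, in the units of the state.
- state(): the state, without advancing time (a new reading comes with each control period).
- read_camera(name): name is "scene" or "side" or "wrist"; returns the picture (384x512x3 uint8, blue, green, red); there is no depth.
- camera_params(name): a dict with "intrinsics" (3x3 intrinsics, pixels), "eye" and "rotation" of the camera in the world. Camera axes: x right, y up, looking along -z (the intrinsics and any distortion apply to the point x, -y, -z); pixel columns grow to the right and rows downward; lengths in m; the calibration is good to about 2 mm. A picture is of the moment at which its call begins: read the wrist's pose just before it. camera_params takes no time and is no camera call; for the wrist camera it gives the pose at the moment of the call.
- close_job(): hands the job in; it is judged then, once.
The state is a dict: "clock": time; "qpos": joint angles; "joint_velocities": joint speeds; "joint_efforts": joint torques, N m; "tool_pos": TCP position; "tcp_rot": TCP orientation; "ft_force": force on the tool from outside, world axes, zero at the start; "moment": the same for the moment, N m; "width": finger opening in m; "grip_force": force on a finger pad.
Only numpy, scipy, OpenCV 4.12 (cv2) and the standard library are available. Lean on these libraries where they do the work, as an engineer would, in place of code of your own. Each camera call takes 0.05 s, during which the arm holds its last target. There are 200 camera calls.

## Task

First clear the turned holly bishop out of the way: stand it upright on the round cork pad, the vacant place in the row of turned pieces on the low oak ledge. Then mount the brass bishop template on the duplicator's sloping bed, with its foot fully home, flat on the bed, over both alignment pegs (thick peg in the large hole, thin peg in the small hole). Let go of both and leave every other thing on the bench where it stands.

Things in the scene. Friction and masses are not known exactly. Their poses are not given: they have to be found in the camera images.
- template: Bishop template to mount: aluminium foot 84 x 40 x 14 mm (x, y, z) carrying a flat brass bishop silhouette 10 mm thick (y) in the x-z plane, 92 mm high in all, 0.3 kg. Starts upright on the bench (z = 0). Origin: centre of the foot's underside, z up. Two through holes in the foot on the line y = 0: large, 14.5 mm, at x = -27 mm; small, 10.5 mm, at x = +27 mm.
- template_grip (a point): Point on the template's stem, 56 mm above its underside, good to grip across the 10 mm thickness (template y). Silhouette widths in x: base 34 mm at z = 14 to 22, 26 to z = 29, stem 18 mm above, collar 28 at z = 50 to 55, head 26 at z = 68, ball 9 at the top. The dark mitre cut in the head is on the +x side.
- large_hole (a point): Centre, at the underside, of the large hole (14.5 mm) in the template's foot; the small one is 54 mm from it.
- bed: Sloping bed: fixed dark steel plate 130 x 130 x 12 mm, tilted 25 degrees, facing the robot, rising away from it. Origin: on its upper face midway between the pegs, 110 mm above the bench. z: normal of the face, x: uphill, y: level. Pegs along z, 13 mm high, tapered: thick 12 mm at x = -27 mm, thin 8 mm at x = +27 mm. Mounted right, the template's frame coincides with this one.
- thick_peg (a point): Foot of the thick (12 mm) peg, the downhill one, on the bed's face; the thin (8 mm) one is 54 mm uphill.
- clamp (a point): Foot of the open steel cam clamp on the bed's face, 51 mm to the -y side of the bed's origin: within y = -40 to -62 mm, at most 30 mm high off the face, its lever lying downhill.
- tracing_bar (a point): Middle of the steel tracing bar (12 mm, with an 18 mm sleeve): level along the bed's y, 230 mm above the bench, 182 mm long, at x = 77 mm, z = 96 mm of the bed's frame; its ends turn back to two posts behind the plate. Keep clear of it.
- bishop: Turned holly bishop: pale wood, round, 82 mm high, base 36 mm, stem 15 mm at z = 40 to 47, collar 24 mm at z = 49 to 53, head 24 mm at z = 63 to 67 (grip across both: TCP at z = 57 mm). 0.04 kg. Origin: centre of the underside, z up. Starts upright on the bench (z = 0), 43 to 52 mm to the template's +y side.
- pad: Vacant place in the row: round cork pad, 48 mm diameter, 2 mm thick, fixed on the oak ledge (90 x 190 mm, 30 mm high). Origin: centre of the pad's underside, 30 mm above the bench; its top is at 32 mm. y: along the row. Three places 56 mm apart: the pad is at one, rook and pawn stand on the others.
- rook: Bystander in the row: turned ebony (black) rook, 36 mm diameter, 55 mm high, on the ledge. Origin: centre of underside.
- pawn: Bystander in the row: turned holly (pale) pawn, 32 mm diameter, 50 mm high, on the ledge. Origin: centre of underside.
- rook_template: Bystander: the rook template, same foot as the bishop template, but a brass rook silhouette with a flat notched top, 75 mm high in all. Origin: centre of the foot's underside, x along the foot.
- blank: Bystander: rough square beech blank, 32 x 32 x 78 mm, standing upright 75 to 85 mm to the bishop template's -x side. Origin: centre of underside.
- hexkey: Bystander: steel hex key, an L of 6 mm bar, 80 x 26 mm, lying flat. Origin: middle of the long leg, at its underside.
- sander: Bystander: cork sanding block, 45 x 90 x 26 mm. Origin: centre of underside.
- tin: Bystander: round aluminium wax tin, 60 mm diameter, 45 mm high. Origin: centre of underside.

How it is judged:
By the outcome, as a careful person would: the job done as asked, in the order asked, and still so for the second after the job is handed in, with the robot touching nothing.
It also fails if it takes over 58 s, if anything falls off the work surface, if the arm or the gripper's body presses on something with over 40 N, if the wrist force passes 120 N, or if a joint passes its speed limit or range.

## Working session

There is one attempt and no reset: what is moved stays moved. The work goes in short steps, Python scripts to look and compute and a tool call to move; the robot and the scene stay as the last step left them, time stands still between calls to the robot, and variables do not carry over. Pictures are saved under pics/ and viewed, at most 10 in all, crops included, and the job is handed in when it is done.

Besides the shell and the picture viewer there is one more tool, called after "Call:" as name([rows], argument=value, ...), one row to a line, values as JSON. arm_command: Moves the arm, as the interface text tells. Its arguments: {"type":"object","properties":{"targets":{"type":"array","items":{"type":"array","items":{"type":"number"}}}},"required":["targets"]}

```bash
mkdir -p pics; python3 - <<'E'
from plant import *
import cv2
s=state();print(s)
for n in("scene","side","wrist"):
    p=camera_params(n);print(n,p)
    cv2.imwrite(f"pics/{n}0.png",read_camera(n))
a=[cv2.imread(f"pics/{n}0.png") for n in("scene","side","wrist")]
for n,i in zip(("scene","side"),a): cv2.imwrite(f"pics/{n}0b.png",cv2.resize(i,(800,600),interpolation=cv2.INTER_CUBIC))
E
```

```text
{'clock': 0.0, 'qpos': array([-1.23037556e+00,  3.53632022e-01,  1.63412117e+00, -2.34911609e-05,
        1.15521356e+00, -2.38367837e-03]), 'joint_velocities': array([-1.53557305e-03,  3.40652345e-04,  3.96375136e-04, -6.96701586e-04,
        2.16452429e-03, -4.58329230e-05]), 'joint_efforts': array([-1.81647782e-03, -6.05249548e+01, -3.42062938e+01, -1.28890847e-04,
        9.38151759e-03,  9.11504139e-05]), 'tool_pos': array([ 0.20993506, -0.58821294,  0.24927729]), 'tcp_rot': array([ 9.85345524e-01,  1.70568833e-01, -1.26161653e-04, -6.75453243e-04]), 'ft_force': array([ 1.02313854, -1.12871984, -0.37883815]), 'moment': array([-0.00645949, -0.02712344, -0.00332218]), 'grip_force': 0.0, 'width': 0.08492569617416203}
scene {'intrinsics': array([[352.96034444,   0.        , 255.19905316],
       [  0.        , 352.96034444, 192.17256353],
       [  0.        ,   0.        ,   1.        ]]), 'eye': array([ 0.89744903, -0.53073314,  0.76671101]), 'rotation': array([0.3751795 , 0.11680841, 0.26458149, 0.88067745])}
side {'intrinsics': array([[413.73922713,   0.        , 245.89153205],
       [  0.        , 413.73922713, 183.9305561 ],
       [  0.        ,   0.        ,   1.        ]]), 'eye': array([0.12438593, 0.76277632, 0.70675605]), 'rotation': array([-0.12591772,  0.46586086,  0.84746102, -0.22119721])}
wrist {'intrinsics': array([[285.25579121,   0.        , 255.70275901],
       [  0.        , 285.25579121, 190.728213  ],
       [  0.        ,   0.        ,   1.        ]]), 'eye': array([ 0.2797564 , -0.56350197,  0.37331416]), 'rotation': array([-0.12052216,  0.08571174, -0.56955186,  0.80854102])}
```

View pics/scene0b.png

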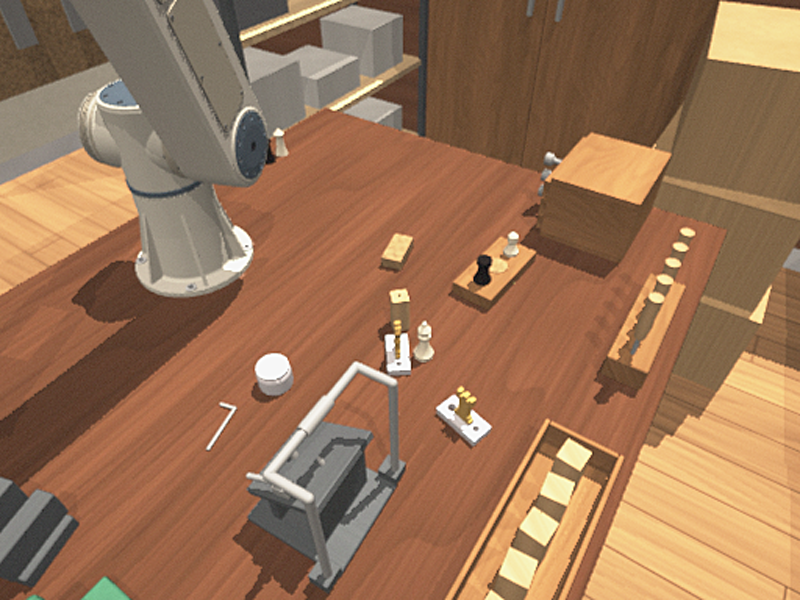

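View pics/side0b.png

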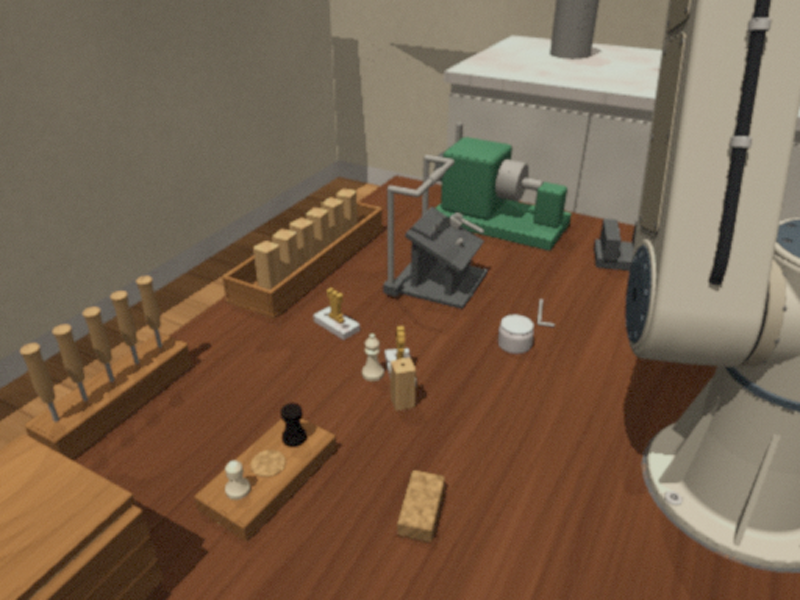

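Scene view (800x600): template foot ~(398,358), bishop base (424,355), pad (497,265), bed middle ~(318,460). Side view: bishop base (373,375), pad (267,463).

```bash
cat > h.py <<'E'
from plant import *
import cv2, numpy as np
from scipy.spatial.transform import Rotation as R
def ray(p,u,v):
    d=np.linalg.inv(p["intrinsics"])@[u,v,1]; d=np.array([d[0],-d[1],-d[2]])
    return p["eye"],R.from_quat(p["rotation"]).apply(d)
def onz(p,u,v,z):
    e,d=ray(p,u,v); return e+d*(z-e[2])/d[2]
def tri(*obs):
    A=np.zeros((3,3));b=np.zeros(3)
    for p,u,v in obs:
        e,d=ray(p,u,v);d=d/np.linalg.norm(d);M=np.eye(3)-np.outer(d,d);A+=M;b+=M@e
    return np.linalg.solve(A,b)
def proj(p,X):
    c=R.from_quat(p["rotation"]).inv().apply(np.atleast_2d(X)-p["eye"]);c=c*[1,-1,-1]
    q=c@p["intrinsics"].T; return q[:,:2]/q[:,2:]
E
python3 - <<'E'
from h import *
np.set_printoptions(precision=4,suppress=True)
S=camera_params("scene");D=camera_params("side");k=1/1.5625
for n,u,v,z in [("tmpl foot",398,358,.007),("bishop",424,353,.005),("pad",498,265,.032),("blanktop",400,295,.078),("tmpltop",397,323,.092),("bishtop",425,324,.082),("rooktop",484,259,.085),("pawntop",513,235,.08),("rt",463,420,.007),
  ("thick peg",297,452,.11),("bed",320,460,.11)]: print("scene",n,onz(S,u*k,v*k,z))
for n,u,v,z in [("bishop",373,374,.005),("pad",267,463,.032),("tmpltop",401,330,.092),("bishtop",372,337,.082),("blanktop",402,366,.078),("rooktop",292,409,.085),("pawntop",234,465,.08)]: print("side",n,onz(D,u*k,v*k,z))
i=cv2.imread("pics/scene0.png")[220:390,150:270]; i=cv2.resize(i,None,fx=5,fy=5,interpolation=cv2.INTER_CUBIC)[:600]
j=cv2.imread("pics/side0.png")[80:200,220:330]; j=cv2.resize(j,None,fx=5,fy=5,interpolation=cv2.INTER_CUBIC)
i=cv2.resize(cv2.imread("pics/scene0.png")[225:380,150:270],(480,600));j=cv2.resize(cv2.imread("pics/side0.png")[120:195,240:320],(320,300))
j=np.vstack([j,np.zeros_like(j)]);print(i.shape,j.shape)
cv2.imwrite("pics/c1.png",np.hstack([i,j]))
E
```

```text
scene tmpl foot [0.535 0.002 0.007]
scene bishop [0.567  0.0391 0.005 ]
scene pad [0.5807 0.3056 0.032 ]
scene blanktop [0.4888 0.079  0.078 ]
scene tmpltop [0.5312 0.0059 0.092 ]
scene bishtop [0.5674 0.0382 0.082 ]
scene rooktop [0.5729 0.2467 0.085 ]
scene pawntop [0.5847 0.3539 0.08  ]
scene rt [ 0.696  -0.0493  0.007 ]
scene thick peg [ 0.5621 -0.2812  0.11  ]
scene bed [ 0.5955 -0.2734  0.11  ]
side bishop [0.5581 0.0444 0.005 ]
side pad [0.5733 0.3048 0.032 ]
side tmpltop [0.5202 0.0171 0.092 ]
side bishtop [0.5585 0.0444 0.082 ]
side blanktop [0.4838 0.0814 0.078 ]
side rooktop [0.5692 0.2457 0.085 ]
side pawntop [0.5759 0.3604 0.08  ]
(600, 480, 3) (600, 320, 3)
```

View pics/c1.png

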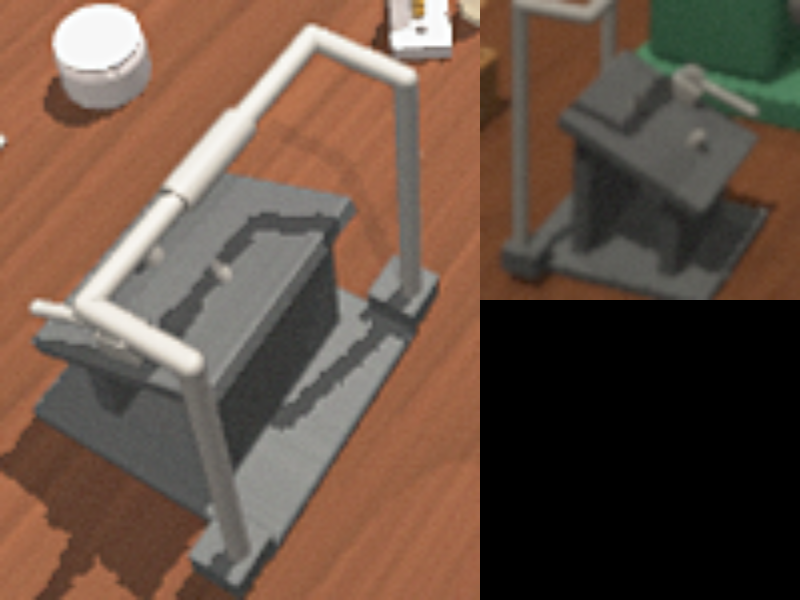

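Call:
arm_command([
  [0.025,0.031,0.007,0,0,0,1],
  [0.025,0.031,0.007,0,0,0,1],
  [0.025,0.031,0.007,0,0,0,1],
  [0.025,0.031,0.007,0,0,0,1],
  [0.025,0.031,0.007,0,0,0,1],
  [0.025,0.031,0.007,0,0,0,1],
  [0.025,0.031,0.007,0,0,0,1],
  [0.025,0.031,0.007,0,0,0,1],
  [0.025,0.031,0.007,0,0,0,1],
  [0.025,0.031,0.007,0,0,0,1],
  [0,0,0,0,0,0,1],
  [0,0,0,0,0,0,1],
])

```text
clock: 1.35
tool_pos: [0.4603, -0.278, 0.3199]
tcp_rot: [0.985, 0.172, -0.0, 0.0]
ft_force: [0.1, 0.1, -0.9]
width: 0.0854
grip_force: 0.0
```

```bash
python3 - <<'E'
from h import *
import pickle
p=camera_params("wrist");i=read_camera("wrist");pickle.dump((p,i,state()),open("w1.pkl","wb"))
cv2.imwrite("pics/w1.png",cv2.resize(i,(800,600),interpolation=cv2.INTER_CUBIC));print(state()["tool_pos"],state()["qpos"])
E
```

```text
[ 0.45974243 -0.27865346  0.3196405 ] [-5.47399949e-01  1.54327753e-01  1.73799365e+00 -5.04700863e-04
  1.24992855e+00  6.79884094e-01]
```

Call:
arm_command([
  [0.006,0.035,-0.009,0,0,0,1],
  [0.006,0.035,-0.009,0,0,0,1],
  [0.006,0.035,-0.009,0,0,0,1],
  [0.006,0.035,-0.009,0,0,0,1],
  [0.006,0.035,-0.009,0,0,0,1],
  [0.006,0.035,-0.009,0,0,0,1],
  [0.006,0.035,-0.009,0,0,0,1],
  [0.006,0.035,-0.009,0,0,0,1],
  [0.006,0.035,-0.009,0,0,0,1],
  [0,0,0,0,0,0,1],
  [0,0,0,0,0,0,1],
])

```text
clock: 2.5
tool_pos: [0.5137, 0.0357, 0.2384]
tcp_rot: [0.985, 0.171, -0.001, 0.0]
ft_force: [-0.3, -0.4, 0.2]
width: 0.0852
grip_force: 0.0
```

```bash
python3 - <<'E'
from h import *
import pickle
p=camera_params("wrist");i=read_camera("wrist");pickle.dump((p,i,state()),open("w2.pkl","wb"))
cv2.imwrite("pics/w2.png",cv2.resize(i,(800,600),interpolation=cv2.INTER_CUBIC));print(state()["tool_pos"],state()["qpos"])
E
```

```text
[0.51382909 0.03518036 0.23873349] [ 6.57558812e-02  1.94477725e-01  1.87715344e+00 -5.57853930e-04
  1.07076162e+00  1.29462152e+00]
```

View pics/w1.png

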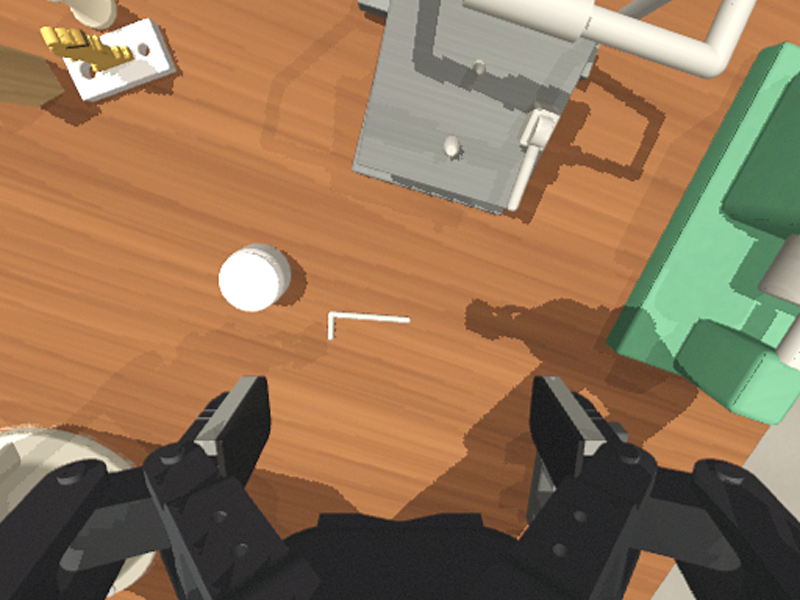

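View pics/w2.png

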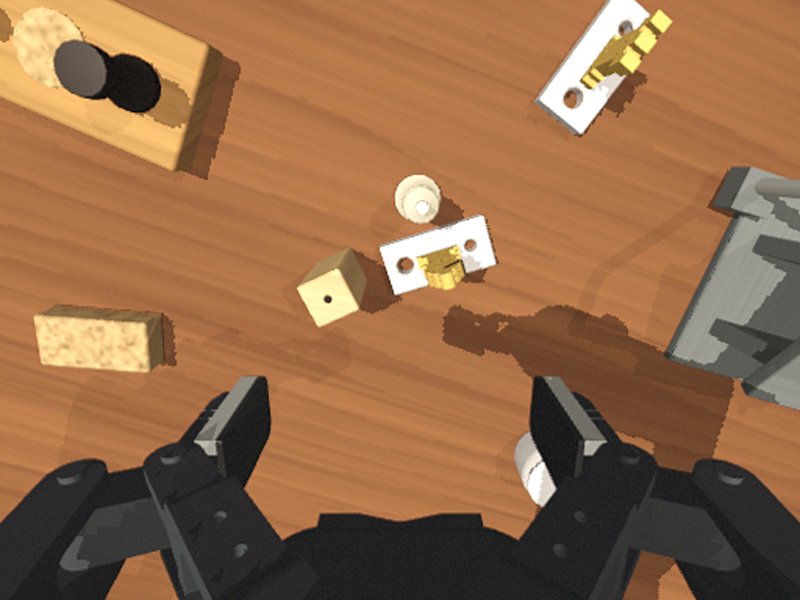

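w1: pegs thick top ~(452,144), thin top ~(479,66), clamp (540,130). w2: template foot top corners (380,245),(484,216),(497,264),(394,294), holes (405,265) and (470,245); bishop ball top (422,208), base ~(417,197); pad (45,45).

```bash
cat > m.py <<'E'
from h import *
import pickle
from scipy.optimize import least_squares
np.set_printoptions(precision=4,suppress=True)
k=1/1.5625
p1,i1,s1=pickle.load(open("w1.pkl","rb"));p2,i2,s2=pickle.load(open("w2.pkl","rb"));S=camera_params("scene");D=camera_params("side")
c,s=np.cos(np.radians(25)),np.sin(np.radians(25))
def bedT(q):  # x,y,yaw
    ca,sa=np.cos(q[2]),np.sin(q[2])
    X=np.array([c*ca,c*sa,s]);Z=np.array([-s*ca,-s*sa,c]);Y=np.cross(Z,X)
    return np.array([q[0],q[1],.110]),np.c_[X,Y,Z]
def fit(f,q0,obs):
    r=least_squares(lambda q:np.concatenate([(proj(p,f(q)[0]+f(q)[1]@np.array(X))[0]-uv) for p,X,uv in obs]),q0)
    return r.x,r.fun.reshape(-1,2)
def tT(q):
    ca,sa=np.cos(q[2]),np.sin(q[2]);return np.array([q[0],q[1],0]),np.array([[ca,-sa,0],[sa,ca,0],[0,0,1.]])
E
python3 - <<'E'
from m import *
pk=lambda u,v:np.array([u,v])*k
T=[-.027,0,.013];t=[.027,0,.013]
o1=[(p1,T,pk(452,144)),(p1,t,pk(479,66))];os=[(S,T,np.array([187,288.2])),(S,t,np.array([205,291.8]))]
for o in(o1,os,o1+os):
    q,r=fit(bedT,[.58,-.27,0],o);print("bed",q,np.degrees(q[2]),r.ravel())
    if o is o1:
        O,M=bedT(q);print(proj(p1,[O+M@np.array(x) for x in [(-.065,.065,0),(-.065,-.065,0),(-.027,0,0),(.027,0,0)]])/k)
q,r=fit(tT,[.53,0,-1],[(p2,X,pk(*u)) for X,u in [((-.042,.02,.014),(380,245)),((.042,.02,.014),(484,216)),((.042,-.02,.014),(497,264)),((-.042,-.02,.014),(394,294)),((-.027,0,.014),(405,265)),((.027,0,.014),(470,245))]]);print("tmpl",q,np.degrees(q[2]),r.ravel())
b=onz(p2,422*k,208*k,.080);b2=onz(p2,417*k,198*k,.003);O,M=tT(q);print("bishop",b,b2,M.T@(b-O),M.T@(b2-O))
print("blank",M.T@(onz(p2,327*k,299*k,.078)-O),"pad",onz(p2,45*k,45*k,.032),"tri pad",tri((S,498*k,265*k),(D,267*k,463*k)))
E
```

```text
bed [ 0.5827 -0.2818  0.0706] 4.047807478397577 [-0.2588  0.8607  0.2296 -0.7233]
[[356.2172 160.5292]
 [514.3251 206.8057]
 [452.0834 138.2488]
 [478.9755  59.6002]]
bed [ 0.5844 -0.2798  0.1041] 5.962177135367183 [-0.199  -0.1485  0.1902  0.1327]
bed [ 0.583  -0.2814  0.0761] 4.3598903307391845 [-0.3842  0.5085 -0.1627 -1.2213 -0.9781 -0.2238 -1.0158  0.5918]
tmpl [ 0.5266  0.0078 -0.9392] -53.81111059675722 [ 0.0083  0.7332 -0.173  -0.2497 -1.097   0.0681  0.3625 -0.7949  0.2297
 -0.2406  0.6737  0.3937]
bishop [0.5619 0.038  0.08  ] [0.562  0.0383 0.003 ] [-0.0035  0.0464  0.08  ] [-0.0037  0.0465  0.003 ]
blank [-0.0804  0.0065  0.078 ] pad [0.5737 0.3056 0.032 ] tri pad [0.5776 0.3049 0.0304]
```

Call:
arm_command([
  [0.016,0.001,-0.02,0,0,0.093,0.2],
  [0.016,0.001,-0.02,0,0,0.093,0.2],
  [0.016,0.001,-0.02,0,0,0.093,0.2],
  [0,0,-0.02,0,0,0,0.2],
  [0,0,-0.02,0,0,0,0.2],
  [0,0,-0.02,0,0,0,0.2],
  [0,0,-0.02,0,0,0,0.2],
  [0,0,-0.02,0,0,0,0.2],
  [0,0,-0.02,0,0,0,0.2],
  [0,0,0,0,0,0,0.2],
  [0,0,0,0,0,0,0.2],
])

```text
clock: 3.65
tool_pos: [0.5621, 0.0381, 0.0593]
tcp_rot: [0.952, 0.305, -0.0, 0.0]
ft_force: [0.8, 0.3, 0.3]
width: 0.0512
grip_force: 0.0
```

Call:
arm_command([
  [0,0,-0.002,0,0,0,0.2],
  [0,0,0,0,0,0,-0.5],
  [0,0,0,0,0,0,-1],
  [0,0,0,0,0,0,-1],
  [0,0,0,0,0,0,-1],
  [0,0,0,0,0,0,-1],
  [0,0,0,0,0,0,-1],
])

```text
clock: 4.35
tool_pos: [0.5628, 0.0394, 0.0579]
tcp_rot: [0.952, 0.306, 0.001, 0.0]
ft_force: [0.1, -2.0, 5.8]
width: 0.021
grip_force: 58.4
```

Call:
arm_command([
  [0,0,0.02,0,0,0,-1],
  [0,0,0.035,0,0,0,-1],
  [0,0,0.035,0,0,0,-1],
  [0.002,0.032,0.01,0,0,0.1425,-1],
  [0.002,0.032,0.01,0,0,0.1425,-1],
  [0.002,0.032,0.01,0,0,0.1425,-1],
  [0.002,0.032,0.01,0,0,0.1425,-1],
  [0.002,0.032,0.01,0,0,0.1425,-1],
  [0.002,0.032,0.01,0,0,0.1425,-1],
  [0,0,0,0,0,0,-1],
  [0,0,0,0,0,0,-1],
])

```text
clock: 5.45
tool_pos: [0.5738, 0.2319, 0.207]
tcp_rot: [0.739, 0.673, -0.0, 0.0]
ft_force: [0.2, 0.6, -0.3]
width: 0.021
grip_force: 58.8
```

```bash
python3 - <<'E'
from h import *
import pickle
p=camera_params("wrist");i=read_camera("wrist");pickle.dump((p,i,state()),open("w3.pkl","wb"))
cv2.imwrite("pics/w3.png",cv2.resize(i,(800,600),interpolation=cv2.INTER_CUBIC));print(state()["tool_pos"],state()["qpos"])
E
```

```text
[0.57353369 0.23101787 0.20660023] [ 3.80667018e-01  3.85981967e-01  1.68823386e+00 -3.86271001e-04
  1.06835115e+00  4.75816281e-01]
```

View pics/w3.png

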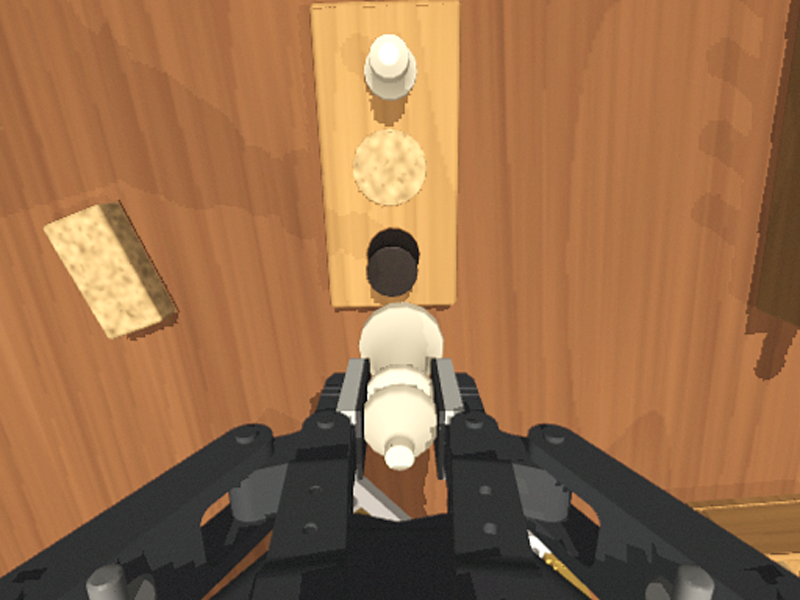

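w3: pad centre (390,167), pawn (390,70), rook (392,265); bishop held upright between the pads, base circle ~(401,347), ball (399,456).

```bash
python3 - <<'E'
from m import *
p,i,s=pickle.load(open("w3.pkl","rb"))
print("pad",onz(p,390*k,167*k,.032),"base",onz(p,401*k,346*k,s["tool_pos"][2]-.0545),"ball",onz(p,399*k,456*k,s["tool_pos"][2]+.023),s["tool_pos"])
print("rook",onz(p,392*k,271*k,.085),"pawn",onz(p,389*k,57*k,.078))
# tcp projection
print(proj(p,s["tool_pos"])/k)
E
```

```text
pad [0.5738 0.3032 0.032 ] base [0.5737 0.2297 0.1521] ball [0.5731 0.2312 0.2296] [0.5735 0.231  0.2066]
rook [0.5704 0.2474 0.085 ] pawn [0.5796 0.3572 0.078 ]
[[400.5748 410.5564]]
```

Call:
arm_command([
  [0,0.024,0,0,0,0,-1],
  [0.0005,0.024,0,0,0,0,-1],
  [0,0.0245,0,0,0,0,-1],
  [0,0,-0.0215,0,0,0,-1],
  [0,0,-0.0215,0,0,0,-1],
  [0,0,-0.0215,0,0,0,-1],
  [0,0,-0.0215,0,0,0,-1],
  [0,0,-0.018,0,0,0,-1],
  [0,0,-0.005,0,0,0,-1],
  [0,0,0,0,0,0,-1],
  [0,0,0,0,0,0,-1],
])

```text
clock: 6.6
tool_pos: [0.5751, 0.3035, 0.0987]
tcp_rot: [0.74, 0.673, 0.0, 0.0]
ft_force: [0.1, -0.3, 0.0]
width: 0.0206
grip_force: 58.8
```

Call:
arm_command([
  [-0.0005,0,-0.003,0,0,0,-1],
  [0,0,-0.003,0,0,0,-1],
  [0,0,-0.002,0,0,0,-1],
  [0,0,0,0,0,0,-1],
])

```text
clock: 7.0
tool_pos: [0.5741, 0.3039, 0.09]
tcp_rot: [0.74, 0.673, 0.0, 0.0]
ft_force: [0.6, -0.6, 0.0]
width: 0.0211
grip_force: 58.8
```

Call:
arm_command([
  [0,0,-0.0005,0,0,0,-1],
  [0,0,-0.0005,0,0,0,-1],
  [0,0,0,0,0,0,-1],
])

```text
clock: 7.3
tool_pos: [0.5744, 0.304, 0.0899]
tcp_rot: [0.74, 0.673, 0.0, 0.0]
ft_force: [-1.4, -1.4, 7.7]
width: 0.0209
grip_force: 59.4
```

Call:
arm_command([
  [0,0,0,0,0,0,-0.4],
  [0,0,0,0,0,0,0.1],
  [0,0,0,0,0,0,0.1],
  [0,0,0,0,0,0,0.1],
  [0,0,0.02,0,0,0,0.1],
  [0,0,0.03,0,0,0,0.1],
  [0,0,0.04,0,0,0,0.1],
  [0,0,0.04,0,0,0,0.1],
])

```text
clock: 8.1
tool_pos: [0.5737, 0.3036, 0.2198]
tcp_rot: [0.74, 0.673, -0.001, -0.0]
ft_force: [0.8, 1.3, 0.0]
width: 0.0472
grip_force: 0.0
```

Call:
arm_command([
  [-0.006,-0.037,0,0,0,0.09,0.1],
  [-0.006,-0.037,0,0,0,0.09,0.1],
  [-0.006,-0.037,0,0,0,0.09,0.1],
  [-0.006,-0.037,0,0,0,0.09,0.1],
  [-0.006,-0.037,0,0,0,0.09,0.1],
  [-0.006,-0.037,0,0,0,0.09,0.1],
  [-0.006,-0.037,0,0,0,0.09,0.1],
  [-0.006,-0.037,0,0,0,0.09,0.1],
  [0,0,0,0,0,0,0.1],
  [0,0,0,0,0,0,0.1],
])

```text
clock: 9.1
tool_pos: [0.5261, 0.0073, 0.2191]
tcp_rot: [0.456, 0.89, 0.0, 0.0]
ft_force: [0.2, 0.5, -0.4]
width: 0.047
grip_force: 0.0
```

```bash
python3 - <<'E'
from h import *
import pickle
p=camera_params("wrist");i=read_camera("wrist");s=state();pickle.dump((p,i,s),open("w4.pkl","wb"))
j=read_camera("side")
cv2.imwrite("pics/w4.png",np.hstack([cv2.resize(i[60:300,140:400],(520,480),interpolation=cv2.INTER_CUBIC),cv2.resize(j[200:340,110:203],(279,420),interpolation=cv2.INTER_CUBIC)[:480]if 0 else cv2.resize(j[200:320,120:260],(280,480))]))
x=R.from_quat(s["tcp_rot"]).as_matrix();print(s["tool_pos"],s["qpos"],x,np.degrees(np.arctan2(x[1,1],x[0,1])))
E
```

```text
[0.52622825 0.00800741 0.21906364] [ 1.21530104e-02  2.33989101e-01  1.87488386e+00  4.01630781e-04
  1.03242913e+00 -6.12144031e-01] [[-5.84360013e-01  8.11494481e-01  2.86382428e-04]
 [ 8.11494523e-01  5.84359921e-01  3.48324947e-04]
 [ 1.15313359e-04  4.35944943e-04 -9.99999898e-01]] 35.75778813218371
```

View pics/w4.png

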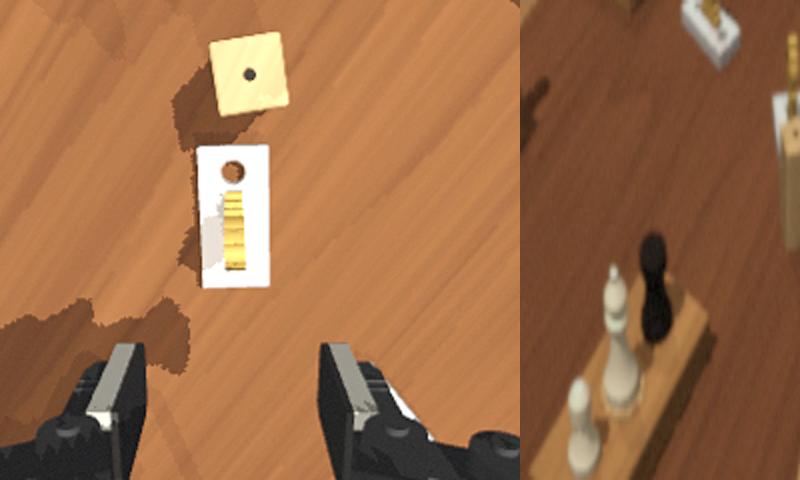

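w4: bishop upright on its pad. Template foot (crop, 2x, offset 140,60): corners (199,146),(268,145),(271,287),(203,288), large hole (233,172).

```bash
python3 - <<'E'
from m import *
p,i,s=pickle.load(open("w4.pkl","rb"))
f=lambda u,v:np.array([u/2+140,v/2+60])
q,r=fit(tT,[.53,0,-1],[(p,X,f(*u)) for X,u in [((-.042,.02,.014),(268.5,145)),((.042,.02,.014),(271,287)),((.042,-.02,.014),(203,288)),((-.042,-.02,.014),(198,146)),((-.027,0,.014),(233,171))]]);print(q,np.degrees(q[2]),r.ravel(),"delta",q[:2]-s["tool_pos"][:2])
E
```

```text
[ 0.5271  0.0088 -0.9207] -52.75019422764676 [-0.0786  0.1251 -0.7964 -1.0473  0.4835 -0.7206 -0.0254  0.5792  0.4006
  0.8249] delta [0.0008 0.0007]
```

Call:
arm_command([
  [0.0007,0.0005,-0.023,0,0,0.015,0.1],
  [0,0,-0.025,0,0,0,0.1],
  [0,0,-0.025,0,0,0,0.1],
  [0,0,-0.025,0,0,0,0.1],
  [0,0,-0.025,0,0,0,0.1],
  [0,0,-0.025,0,0,0,0.1],
  [0,0,-0.015,0,0,0,0.1],
  [0,0,0,0,0,0,0.1],
  [0,0,0,0,0,0,-0.4],
  [0,0,0,0,0,0,-0.7],
])

```text
clock: 10.2
tool_pos: [0.5276, 0.0089, 0.0569]
tcp_rot: [0.448, 0.894, 0.0, 0.001]
ft_force: [-0.7, -0.2, 0.7]
width: 0.0189
grip_force: 0.0
```

Call:
arm_command([
  [0,0,0,0,0,0,-0.85],
  [0,0,0,0,0,0,-1],
  [0,0,0,0,0,0,-1],
  [0,0,0,0,0,0,-1],
  [0,0,0,0,0,0,-1],
])

```text
clock: 10.7
tool_pos: [0.5274, 0.0085, 0.0569]
tcp_rot: [0.448, 0.894, 0.0, 0.001]
ft_force: [-1.7, 2.2, 7.1]
width: 0.0092
grip_force: 60.9
```

Call:
arm_command([
  [0,0,0.04,0,0,0.1255,-1],
  [0,0,0.04,0,0,0.1255,-1],
  [0,0,0.04,0,0,0.1255,-1],
  [-0.001,-0.02,0.008,0,0,0.1255,-1],
  [-0.001,-0.02,0.008,0,0,0.1255,-1],
  [-0.001,-0.02,0.008,0,0,0.1255,-1],
  [-0.001,-0.02,0.008,0,0,0.1255,-1],
  [-0.001,-0.02,0.008,0,0,0.1255,-1],
  [-0.001,-0.02,0,0.008,-0.109,0,-1],
  [-0.001,-0.02,0,0.008,-0.109,0,-1],
  [-0.001,-0.02,0,0.008,-0.109,0,-1],
  [-0.001,-0.02,0,0.008,-0.109,0,-1],
])

```text
clock: 11.9
tool_pos: [0.5171, -0.1718, 0.2162]
tcp_rot: [-0.036, 0.975, 0.007, 0.217]
ft_force: [1.5, 1.9, -4.1]
width: 0.0088
grip_force: 59.6
```

Call:
arm_command([
  [-0.001,-0.028,0,0,0,0,-1],
  [-0.001,-0.028,0,0,0,0,-1],
  [-0.001,-0.028,0,0,0,0,-1],
  [-0.001,-0.028,0,0,0,0,-1],
  [0,0,0,0,0,0,-1],
  [0,0,0,0,0,0,-1],
  [0,0,0,0,0,0,-1],
])

```text
clock: 12.6
tool_pos: [0.5133, -0.2819, 0.2155]
tcp_rot: [-0.036, 0.976, 0.009, 0.215]
ft_force: [0.4, 0.6, -3.1]
width: 0.0091
grip_force: 59.8
```

```bash
python3 - <<'E'
from h import *
import pickle
p=camera_params("wrist");i=read_camera("wrist");s=state();pickle.dump((p,i,s),open("w5.pkl","wb"))
cv2.imwrite("pics/w5.png",cv2.resize(i[0:300,56:456],(800,600),interpolation=cv2.INTER_CUBIC))
np.set_printoptions(precision=4,suppress=True)
x=R.from_quat(s["tcp_rot"]).as_matrix();print(s["tool_pos"],s["qpos"]);print(x)
E
```

```text
[ 0.5135 -0.2817  0.2156] [-0.6615  0.2036  2.0033  0.4779  0.6621 -2.6474]
[[-0.9051 -0.0754  0.4185]
 [-0.068   0.9972  0.0326]
 [-0.4197  0.001  -0.9077]]
```

View pics/w5.png

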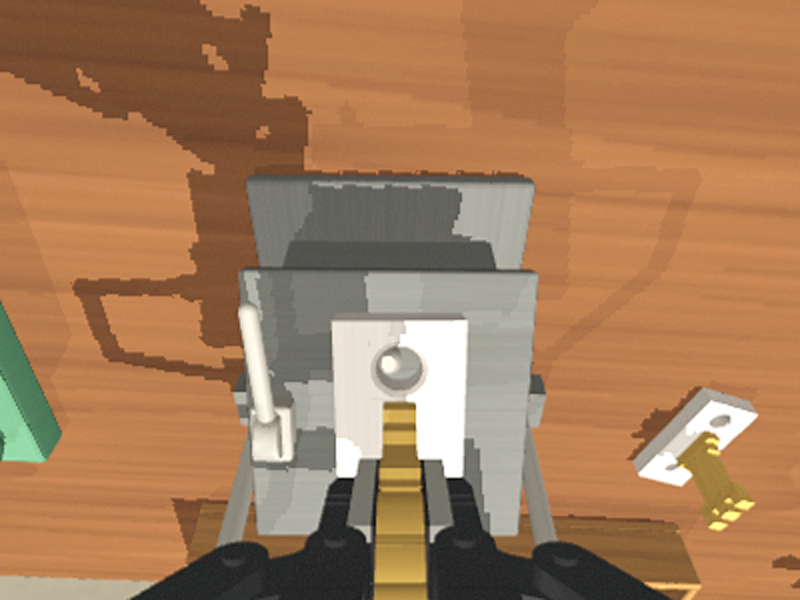

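w5 (crop 2x, offset x 56): plate corners (241,271),(537,271),(520,535),(257,534); foot edge (332,320)-(467,320), large hole (399.5,370), thick peg tip seen through the hole ~(391,364).

```bash
cat > n.py <<'E'
from m import *
f=lambda u,v:np.array([u/2+56,v/2])
def rel(fn,peg,foot,plate):
    p,i,s=pickle.load(open(fn,"rb"));T=R.from_quat(s["tcp_rot"]).as_matrix();P=s["tool_pos"]
    B=[(p,X,f(*u)) for X,u in zip([(-.065,-.065,0),(-.065,.065,0),(.065,.065,0),(.065,-.065,0)],plate) if u]
    qb,r=fit(bedT,[.583,-.2815,.07],B);print("bed plate only",qb,r.ravel())
    B.append((p,(-.027,0,.013),f(*peg)));qb2,r=fit(bedT,qb,B);print("bed +peg",qb2,np.degrees(qb2[2]),r.ravel())
    M=np.c_[-T[:,0],T[:,1],-T[:,2]]
    tt=lambda q:(P+M@np.array([q[0],q[1],-.0565]),M@R.from_euler("zy",[q[2],q[3]]).as_matrix())
    qt,r=fit(tt,[0,0,0,0.],[(p,X,f(*u)) for X,u in zip([(-.042,-.02,.014),(-.042,.02,.014),(-.027,0,.014)],foot)]);print("inhand dx dy yaw pitch",qt,r.ravel())
    Ot,Mt=tt(qt);
    for nm,qq in(("plate",qb),("peg",qb2)):
        O,Mb=bedT(qq);print(nm,"template in bed",Mb.T@(Ot-O),"rotvec bed frame",R.from_matrix(Mb.T@Mt).as_rotvec(),"large hole",Mb.T@(Ot+Mt@[-.027,0,0]-O), "small",Mb.T@(Ot+Mt@[.027,0,0]-O));print("axes",Mb.round(4).tolist())
E
python3 - <<'E'
from n import *
rel("w5.pkl",(391,364),[(332,320),(467,320),(399.5,370)],[(241,271),(537,271),(520,535),(257,534)])
p,i,s=pickle.load(open("w5.pkl","rb"))
O,M=bedT([.583,-.2815,.073])
g=lambda *X:((proj(p,O+M@np.array(X))[0]-[56,0])*2).round(1)
print("peg top/foot",g(-.027,0,.013),g(-.027,0,0),g(-.065,-.065,0),g(.065,.065,0))
E
```

```text
bed plate only [ 0.5798 -0.2816  0.0693] [-1.9049 -0.6225  1.6133  0.085   0.0973  1.0005  0.2474  1.1972]
bed +peg [ 0.5798 -0.2814  0.068 ] 3.8939816445441853 [-1.5604 -0.6981  1.9527  0.184   0.2375  1.0552  0.3905  1.1544 -0.9232
 -0.0351]
inhand dx dy yaw pitch [-0.001  -0.0002 -0.0002 -0.0082] [ 0.0121  0.1887 -0.0114  0.1882 -0.0008 -0.3974]
plate template in bed [-0.0166  0.0045  0.0672] rotvec bed frame [ 0.0036 -0.005   0.0049] large hole [-0.0436  0.0044  0.0671] small [0.0104 0.0046 0.0673]
axes [[0.9041, -0.0692, -0.4216], [0.0627, 0.9976, -0.0293], [0.4226, -0.0, 0.9063]]
peg template in bed [-0.0166  0.0042  0.0672] rotvec bed frame [ 0.0041 -0.005   0.0061] large hole [-0.0436  0.0041  0.0671] small [0.0104 0.0044 0.0673]
axes [[0.9042, -0.0679, -0.4216], [0.0615, 0.9977, -0.0287], [0.4226, 0.0, 0.9063]]
peg top/foot [388.1 369.5] [388.6 361.8] [238.  276.6] [519.6 540.3]
```

Call:
arm_command([
  [0.007,-0.0004,-0.0068,0,0,-0.004,-1],
  [0.007,-0.0004,-0.0068,0,0,0,-1],
  [0.007,-0.0004,-0.0068,0,0,0,-1],
  [0.007,-0.0004,-0.0068,0,0,0,-1],
  [0.0063,-0.0004,-0.0066,0,0,0,-1],
  [0,0,0,0,0,0,-1],
  [0,0,0,0,0,0,-1],
])

```text
clock: 13.35
tool_pos: [0.5482, -0.2846, 0.1817]
tcp_rot: [-0.034, 0.976, 0.008, 0.215]
ft_force: [0.1, 0.5, -2.8]
width: 0.0089
grip_force: 59.9
```

```bash
python3 - <<'E'
from n import *
p=camera_params("wrist");i=read_camera("wrist");s=state();pickle.dump((p,i,s),open("w6.pkl","wb"))
j=read_camera("side")
O,M=bedT([.580,-.2815,.0685]);T=R.from_quat(s["tcp_rot"]).as_matrix()
P=s["tool_pos"];print(P,"tcp in bed",M.T@(P-O),"rot",R.from_matrix(M.T@np.c_[-T[:,0],T[:,1],-T[:,2]]).as_rotvec(),s["ft_force"])
a=cv2.resize(i[60:260,156:356],(600,600),interpolation=cv2.INTER_CUBIC)
c=(proj(camera_params("side"),O)[0]).astype(int);print(c)
b=cv2.resize(j[c[1]-60:c[1]+60,c[0]-20:c[0]+20],(200,600),interpolation=cv2.INTER_CUBIC)
cv2.imwrite("pics/w6.png",np.hstack([a,b]))
E
```

```text
[ 0.5481 -0.2848  0.182 ] tcp in bed [ 0.0014 -0.0011  0.0788] rot [0.0013 0.0026 0.0017] [-1.1415 -0.3766 -2.5229]
[285 150]
```

View pics/w6.png

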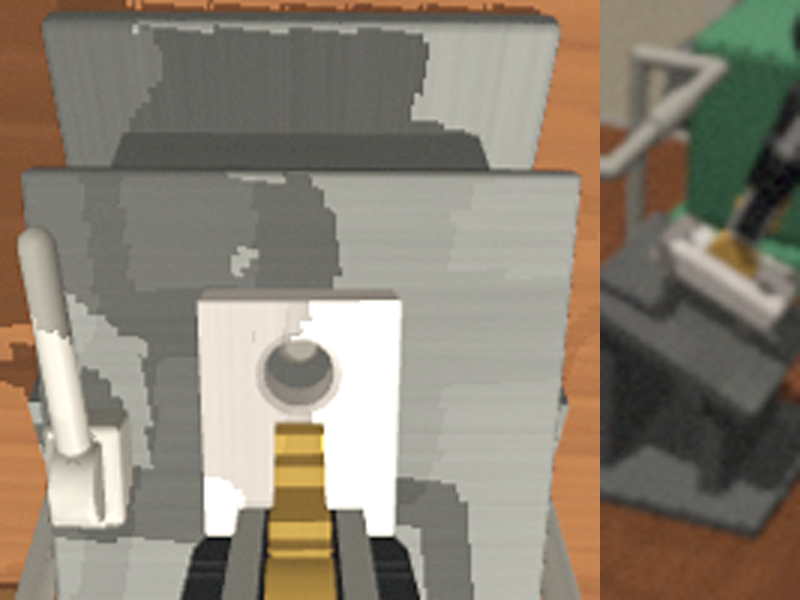

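```bash
python3 - <<'E'
from m import *
p,i,s=pickle.load(open("w6.pkl","rb"))
g=cv2.cvtColor(i,cv2.COLOR_BGR2GRAY)
print("     "+" ".join(f"{c:3d}" for c in range(238,274)))
for r in range(166,202): print(r,"",*[f"{v:3d}" for v in g[r,238:274]])
T=R.from_quat(s["tcp_rot"]).as_matrix();P=s["tool_pos"];M=np.c_[-T[:,0],T[:,1],-T[:,2]]
f=lambda u,v:np.array([u/3+156,v/3+60])
tt=lambda q:(P+M@np.array([q[0],q[1],-.0565]),M)
qt,r=fit(tt,[0,0],[(p,X,f(*u)) for X,u in zip([(-.042,-.02,.014),(-.042,.02,.014),(-.027,0,.014)],[(198,299),(401,299),(299,373)])]);print("inhand",qt,r.ravel())
Ot,_=tt(qt);print("hole top/bottom px",proj(p,[Ot+M@[-.027,0,.014],Ot+M@[-.027,0,0],Ot+M@[-.027-.00725,0,0],Ot+M@[-.027+.00725,0,0]]))
qb,r=fit(bedT,[.58,-.28,.07],[(p,(-.065,-.065,0),f(22,173)),(p,(-.065,.065,0),f(580,174))]);print("bed",qb,r.ravel())
for q in([.58,-.2815,.0685],qb):
    O,B=bedT(q);print("peg tip/foot px",proj(p,[O+B@[-.027,0,.013],O+B@[-.027,0,0]]),"tmpl in bed",B.T@(Ot-O))
E
```

```text
238 239 240 241 242 243 244 245 246 247 248 249 250 251 252 253 254 255 256 257 258 259 260 261 262 263 264 265 266 267 268 269 270 271 272 273
166  229 230 229 230 229 228 229 232 231 229 227 227 227 214 214 219 219 217 213 208 205 200 255 255 255 255 255 255 255 255 255 255 255 255 255 255
167  228 229 229 229 230 228 228 231 232 230 227 226 227 214 214 219 218 215 255 255 255 255 255 255 255 255 255 255 255 255 255 255 255 255 255 255
168  227 229 229 229 229 228 228 231 232 229 227 227 228 214 214 219 218 213 255 255 255 255 255 255 255 255 255 255 255 255 255 255 255 255 255 255
169  228 229 230 229 229 228 228 231 231 230 227 227 216 211 214 220 219 216 236 255 255 255 255 255 255 255 255 255 255 255 255 255 255 255 255 255
170  228 230 213 227 230 228 228 231 231 229 227 227 213 212 216 221 214 209 203 255 255 255 255 255 255 255 255 255 255 255 255 255 255 255 255 255
171  228 230 209 226 230 228 227 231 232 229 229 230 204 199 188 188 188 185 254 255 255 255 255 255 255 255 255 255 255 255 255 255 255 255 255 255
172  228 230 208 226 229 228 228 232 232 231 219 208 182 195 1
[... 4144 characters left out ...]
29 231 219 199 195 196 186 183 189 188 187 185 184 180 178 246 253 253 251 255 255 255 255 255 255 255 255 255 255
201  227 227 229 228 229 229 227 229 234 199 140 126 129 125 127 127 128 127 126 127 127 123 152 157 154 183 255 255 255 255 255 255 255 255 255 255
inhand [-0.0014  0.0001] [-0.1015  0.0509 -0.0005  0.0749  0.1047 -0.1288]
hole top/bottom px [[255.7714 184.2046]
 [255.753  178.409 ]
 [255.759  167.5189]
 [255.7472 189.0541]]
bed [ 0.5808 -0.282   0.0689] [-1.0616  0.2505  1.0638  0.2603]
peg tip/foot px [[257.1531 175.2118]
 [257.0321 170.9712]] tmpl in bed [-0.0001 -0.0009  0.0223]
peg tip/foot px [[256.3391 176.0639]
 [256.2698 171.7825]] tmpl in bed [-0.0008 -0.0004  0.0226]
```

Call:
arm_command([
  [0.00126,0.0001,-0.0027,0,0,0,-1],
  [0.00126,0.0001,-0.0027,0,0,0,-1],
  [0.00126,0.0001,-0.0027,0,0,0,-1],
  [0.00126,0.0001,-0.0027,0,0,0,-1],
  [0.00126,0.0001,-0.0027,0,0,0,-1],
  [0,0,0,0,0,0,-1],
  [0,0,0,0,0,0,-1],
])

```text
clock: 14.15
tool_pos: [0.5544, -0.2843, 0.1685]
tcp_rot: [-0.034, 0.976, 0.008, 0.215]
ft_force: [0.1, 0.1, -3.3]
width: 0.0092
grip_force: 59.9
```

Call:
arm_command([
  [0.00084,0.0001,-0.0018,0,0,0,-1],
  [0.00084,0,-0.0018,0,0,0,-1],
  [0.00042,0,-0.0009,0,0,0,-1],
  [0,0,0,0,0,0,-1],
])

```text
clock: 14.55
tool_pos: [0.5566, -0.2842, 0.164]
tcp_rot: [-0.034, 0.976, 0.008, 0.215]
ft_force: [-0.8, 0.1, -3.5]
width: 0.0091
grip_force: 59.9
```

Call:
arm_command([
  [0.00042,0,-0.0009,0,0,0,-1],
  [0.00042,0,-0.0009,0,0,0,-1],
  [0,0,0,0,0,0,-1],
  [0,0,0,0,0,0,-1],
])

```text
clock: 14.95
tool_pos: [0.5574, -0.2843, 0.1624]
tcp_rot: [-0.034, 0.976, 0.008, 0.215]
ft_force: [-2.3, 0.5, -1.5]
width: 0.0096
grip_force: 60.3
```

Call:
arm_command([
  [0.0003,0,-0.0006,0,0,0,-1],
  [0.0003,0,-0.0006,0,0,0,-1],
  [0,0,0,0,0,0,-1],
  [0,0,0,0,0,0,-1],
])

```text
clock: 15.35
tool_pos: [0.5574, -0.2843, 0.1622]
tcp_rot: [-0.035, 0.976, 0.008, 0.215]
ft_force: [-15.2, 0.9, 14.4]
width: 0.0093
grip_force: 63.3
```

```bash
python3 - <<'E'
from m import *
s=state();O,M=bedT([.580,-.2820,.0685]);P=s["tool_pos"];T=R.from_quat(s["tcp_rot"]).as_matrix()
print(P,"tcp in bed",M.T@(P-O),R.from_matrix(M.T@np.c_[-T[:,0],T[:,1],-T[:,2]]).as_rotvec(),"F bed",M.T@s["ft_force"],"M",M.T@s["moment"])
E
```

```text
[ 0.5574 -0.2843  0.1622] tcp in bed [ 0.0014 -0.0007  0.0569] [0.0011 0.0022 0.0021] F bed [-7.6344  1.9737 19.4605] M [ 0.3469  1.1566 -0.0056]
```

Call:
arm_command([
  [0,0,0,0,0,0,-0.8],
  [0,0,0,0,0,0,-0.5],
  [0,0,0,0,0,0,-0.2],
  [0,0,0,0,0,0,-0.2],
  [0,0,0,0,0,0,-0.2],
  [-0.0042,-0.0003,0.009,0,0,0,-0.2],
  [-0.0084,-0.0006,0.0181,0,0,0,-0.2],
  [-0.0084,-0.0006,0.0181,0,0,0,-0.2],
  [-0.0084,-0.0006,0.0181,0,0,0,-0.2],
  [-0.02,0,0.015,0,0,0,-0.2],
  [0,0,0,0,0,0,-0.2],
  [0,0,0,0,0,0,-0.2],
])

```text
clock: 16.55
tool_pos: [0.5086, -0.2867, 0.2401]
tcp_rot: [-0.034, 0.976, 0.007, 0.216]
ft_force: [0.2, -0.2, -0.5]
width: 0.0339
grip_force: 0.0
```

```bash
python3 - <<'E'
from m import *
p=camera_params("wrist");i=read_camera("wrist");s=state();pickle.dump((p,i,s),open("w7.pkl","wb"));j=read_camera("side")
O,M=bedT([.580,-.2820,.0685])
print(s["tool_pos"],"pred corners",((proj(p,[O+M@np.array(x) for x in[(-.042,-.02,.014),(-.042,.02,.014),(.042,.02,.014),(.042,-.02,.014),(-.042,-.02,0),(-.042,.02,0)]])-[156,0])*2.5).round(1).tolist())
a=cv2.resize(i[0:240,156:356],(500,600),interpolation=cv2.INTER_CUBIC)
b=cv2.resize(j[100:200,255:305],(300,600),interpolation=cv2.INTER_CUBIC)
cv2.imwrite("pics/w7.png",np.hstack([a,b]))
E
```

```text
[ 0.5088 -0.2865  0.2395] pred corners [[194.0, 382.2], [303.9, 382.4], [298.8, 592.3], [198.4, 592.1], [196.7, 376.2], [301.2, 376.4]]
```

View pics/w7.png

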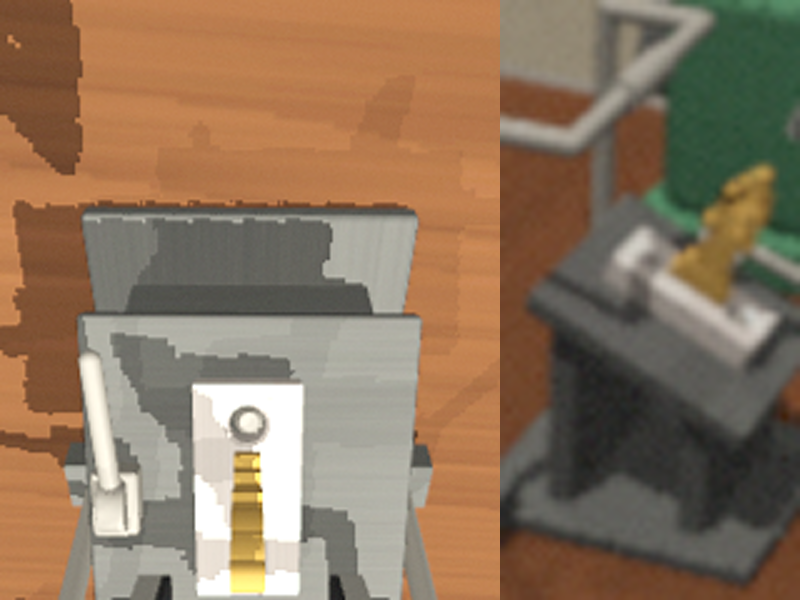

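The foot lies flat on the bed: its corners (192,382), (303,382), (299,593) and (197,593) match the prediction for a seated foot. The thick peg shows inside the large hole at (248,424), and the side view shows the foot flush.

```bash
python3 -c "
from plant import *
print(close_job())"
```

```text
the job is handed in; nothing more can be done
None
```

The holly bishop stands upright on the cork pad, the brass bishop template sits flat on the bed over both pegs, and the job is handed in (about 17 s on the clock; no verdict was shown).

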